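# Lay out the slab glass on its pattern cards

## Robot

A 7-joint arm with a two-finger parallel gripper is mounted at the origin on the work surface. World frame = base frame: x ahead of the robot, y to its left, z up, the work surface at z = 0. Lengths are in mm, angles in rad, forces in N, time in s.
With the tool pointing down it reaches from about 400 to 875 mm from the base axis. Payload 4.4 kg.
Tool frame: the origin (TCP) lies midway between the tips of the shut fingers; the grasp point (between the pads) lies 19 mm behind it; z points along the fingers, y is the line along which they close (so a half turn about z gives the same grasp; the last joint's range is limited). The gripper opens to 85 mm and grips with 20 to 120 N. Pads are 22 mm wide; open, the fingers measure 114 mm over their backs; the gripper's body (76 mm by 85 mm) begins 54 mm behind the grasp point. The pads swing forward as they close: fully open they stand 13 mm farther back than shut.
Start: joints at [1.101, 0.628, 0.038, 1.517, -0.027, 0.996, -0.02], TCP at [255.423, -597.726, 231.313] pointing down, gripper open.
Joint ranges: [-3.06, 3.06], [-0.37, 2.12], [-1.25, 1.32], [0.18, 2.47], [-1.1, 4.24], [0.23, 1.98], [-2.94, 2.94]. Speed limits (rad/s): [2.57, 2.57, 3.14, 3.14, 3.14, 3.14, 3.14].

## Interface

Orientations are given as [roll, pitch, yaw] about the fixed x, y, z axes, in that order (R = Rz(yaw) Ry(pitch) Rx(roll)).
In Python, from cell import monitor, viewer, manip gives the robot as it stands.
- The arm moves only by the shell command python3 -m inch 'ROWS' [FORCE]. ROWS is a JSON object whose one key "deltas" holds a list of rows, each a list of 3 entries, a list of its own where there are three numbers: the finger opening in mm, from 0 to 85.4, then the shift along the world's x, y, z in units of 40 mm (1.0 is 40 mm), then the turn, a rotation vector about the world's x, y, z in units of 6 degrees (1.0 is 6 degrees). A call has 1 to 8 rows; each row is the pose to reach, as a shift and turn from the pose commanded when the call began; what a row does not reach only later rows make up. A row lasts 1/10 s, in which the tool goes at most 50 mm and 8.59 degrees, less where a joint would pass 70% of its speed; a pose out of reach is approached as far as the arm can. A call with a gripper value outside its range is refused whole. The fingers move at their own pace and stop on an object; FORCE is the grip in N (left out, the last holds). Time passes only in rows, so rows that repeat a pose let the fingers close. It gives the time, the measured TCP pose, the force, the opening and the grip force at its end, in the units of the state.
- monitor.get_obs(): the state, without advancing time (a new reading comes with each control period).
- viewer.get_image(name): name is "side" or "top"; returns the picture (420x560x3 uint8, red, green, blue); there is no depth.
- viewer.camera_model(name): a dict with "K" (3x3 intrinsics, pixels), "R" (3x3) and "t" (3): a world point X has camera coordinates R X + t. Camera axes: x right, y down, z forward; pixel columns grow to the right and rows downward; lengths in mm; the calibration is good to about 2 mm. A picture is of the moment at which its call begins. camera_model takes no time and is no camera call.
- manip.close_job(): hands the job in; it is judged then, once.
The state is a dict: "t": time; "qpos": joint angles; "dq": joint speeds; "joint_torque": joint torques, N m; "ee_pos": TCP position; "eef_rot": TCP orientation; "wrist_force": force on the tool from outside, world axes, zero at the start; "ft_torque": the same for the moment, N m; "opening": opening from 0.0 (shut) to 1.0 (fully open); "grip_force": force on a finger pad.
Only numpy, scipy, OpenCV 4.12 (cv2) and the standard library are available. Lean on these libraries where they do the work, as an engineer would, in place of code of your own. Each camera call takes 0.05 s, during which the arm holds its last target. There are 200 camera calls.

## Task

Lay each of the four pieces of coloured slab glass on the pattern card that shows its outline, flat, centred and turned so that it fits the drawn shape. Glass chips easily, so set every piece down rather than dropping it, and leave the glass cutter and the pliers where they are.

Things in the scene. Friction and masses are not known exactly. Their poses are not given: they have to be found in the camera images.
- roundel_glass: Slab of opaque amber-orange glass, 22 mm thick, lying flat and loose on the bench, a round disc 50 mm in diameter. About 108 g. Origin: centre of its underside; z up; its turn does not matter.
- square_glass: Slab of opaque blue glass, 22 mm thick, lying flat and loose on the bench, a square 46 by 46 mm. About 116 g. Origin: centre of its underside; z up; x and y square to its sides.
- strip_glass: Slab of opaque red glass, 22 mm thick, lying flat and loose on the bench, a rectangle 90 mm long (x) by 30 mm wide (y). About 148 g. Origin: centre of its underside; z up; x along its length.
- hexagon_glass: Slab of opaque green glass, 22 mm thick, lying flat and loose on the bench, a long hexagon 84 mm from point to point (x) and 40 mm wide (y), with two parallel straight sides 44 mm long along x and a right-angled point at each end. About 141 g. Origin: centre of its underside; z up; x from point to point.
- roundel_card: White paper card, 108 (x) by 66 (y) by 2 mm thick, fixed flat on the bench, with a circle drawn at its centre: a black line 3.5 mm wide, 1.5 mm clear of the glass of that shape, pale orange inside. Origin: centre of its underside, below the outline's centre; z up; its turn does not matter to the round glass. The glass rests on its top, 2 mm above the origin.
- square_card: White paper card, 108 (x) by 66 (y) by 2 mm thick, fixed flat on the bench, with a square drawn at its centre: a black line 3.5 mm wide, 1.5 mm clear of the glass of that shape, pale blue inside. Origin: centre of its underside, below the outline's centre; z up; x and y square to the sides of the drawn square. The glass rests on its top, 2 mm above the origin.
- strip_card: White paper card, 108 (x) by 66 (y) by 2 mm thick, fixed flat on the bench, with a rectangle drawn at its centre: a black line 3.5 mm wide, 1.5 mm clear of the glass of that shape, pale red inside. Origin: centre of its underside, below the outline's centre; z up; x along the rectangle's length. The glass rests on its top, 2 mm above the origin.
- hexagon_card: White paper card, 108 (x) by 66 (y) by 2 mm thick, fixed flat on the bench, with a long hexagon drawn at its centre: a black line 3.5 mm wide, 1.5 mm clear of the glass of that shape, pale green inside. Origin: centre of its underside, below the outline's centre; z up; x from point to point of the drawn hexagon. The glass rests on its top, 2 mm above the origin.
- cutter: Bystander, leave alone: slim brass glass cutter with a steel head, 137 mm long (x), 13 mm wide, 12 mm high, lying loose near the middle of the work. Origin: on its underside near mid-length.
- pliers: Bystander, leave alone: glazier's pliers with steel jaws and two black handles, 170 mm long (y, jaws to +y), 54 mm wide, 16 mm high, lying loose beyond the work on the far side. Origin: on the underside, near mid-length.

How it is judged (in metres and radians):
At the end, for the whole second after the job is handed in: Each glass piece lies flat and at rest on the card of its own shape, its centre within 12 mm of the outline's centre; the square, strip and hexagon are also turned to within 0.21 rad (12 degrees) of the outline, any turn that gives the same shape counting as equal (horizontal distance between roundel_glass and roundel_card below 0.012 m and z of roundel_glass in the frame of roundel_card below 0.004 m and angle between each of roundel_glass, square_glass, strip_glass, hexagon_glass's own z axis and vertical below 0.06 rad and linear speed of each of roundel_glass, square_glass, strip_glass, hexagon_glass below 0.02 m/s and horizontal distance between square_glass and square_card below 0.012 m and z of square_glass in the frame of square_card below 0.004 m and (angle between the x axis of square_glass and the x axis of square_card, either way round below 0.21 rad or angle between the x axis of square_glass and the y axis of square_card, either way round below 0.21 rad) and horizontal distance between strip_glass and strip_card below 0.012 m and z of strip_glass in the frame of strip_card below 0.004 m and angle between the x axis of strip_glass and the x axis of strip_card, either way round below 0.21 rad and horizontal distance between hexagon_glass and hexagon_card below 0.012 m and z of hexagon_glass in the frame of hexagon_card below 0.004 m and angle between the x axis of hexagon_glass and the x axis of hexagon_card, either way round below 0.21 rad); the robot touches nothing.
It fails at once if a piece of glass is dropped (falls free of the fingers faster than 0.6 m/s) ((linear speed of roundel_glass above 0.6 m/s and contact force between roundel_glass and the fingers below 0.05 N) or (linear speed of square_glass above 0.6 m/s and contact force between square_glass and the fingers below 0.05 N) or (linear speed of strip_glass above 0.6 m/s and contact force between strip_glass and the fingers below 0.05 N) or (linear speed of hexagon_glass above 0.6 m/s and contact force between hexagon_glass and the fingers below 0.05 N)).
It fails at once if the glass cutter is moved by more than 30 mm (distance of cutter from where it was at the start of the episode above 0.03 m).
It fails at once if the pair of pliers is moved by more than 30 mm (distance of pliers from where it was at the start of the episode above 0.03 m).
It also fails if it takes over 107 s, if anything falls off the work surface, if the arm or the gripper's body presses on something with over 40 N, if the wrist force passes 120 N, or if a joint passes its speed limit or range.

## Working session

There is one attempt and no reset: what is moved stays moved. The work goes in short steps, Python scripts to look and compute and a shell command to move; the robot and the scene stay as the last step left them, time stands still between calls to the robot, and variables do not carry over. Pictures are saved under pics/ and viewed, at most 14 in all, crops included, and the job is handed in when it is done.

```bash
ls; mkdir -p pics; python3 - <<'E'
from cell import monitor, viewer
import cv2,numpy as np
o=monitor.get_obs(); print({k:np.round(o[k],3) for k in('t','ee_pos','eef_rot','opening')})
for n in('top','side'):
    cv2.imwrite(f'pics/{n}0.png',cv2.resize(viewer.get_image(n)[:,:,::-1],(800,600),interpolation=cv2.INTER_CUBIC))
    m=viewer.camera_model(n);print(n,{k:np.round(m[k],3).tolist() for k in m})
E
```

```text
pics
{'t': np.float64(0.0), 'ee_pos': array([ 255.186, -597.146,  230.374]), 'eef_rot': array([-3.14 ,  0.   ,  0.404]), 'opening': np.float64(1.003)}
top {'K': [[464.092, 0.0, 269.098], [0.0, 464.092, 215.884], [0.0, 0.0, 1.0]], 'R': [[-0.025, -1.0, -0.004], [-0.98, 0.025, -0.199], [0.199, -0.001, -0.98]], 't': [-4.093, 603.701, 923.876]}
side {'K': [[473.915, 0.0, 273.405], [0.0, 473.915, 208.768], [0.0, 0.0, 1.0]], 'R': [[-0.999, -0.027, 0.016], [-0.028, 0.502, -0.864], [0.016, -0.864, -0.503]], 't': [599.064, 51.195, 1115.446]}
```

View pics/top0.png

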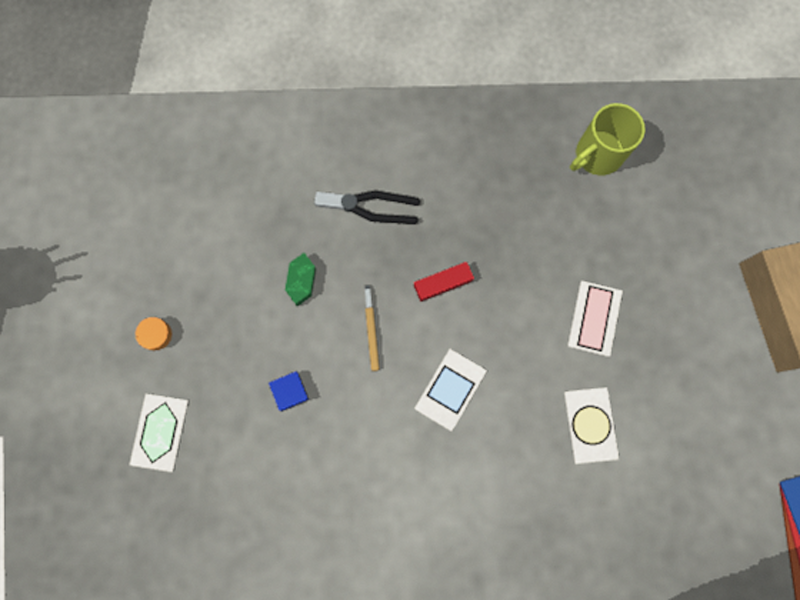

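View pics/side0.png

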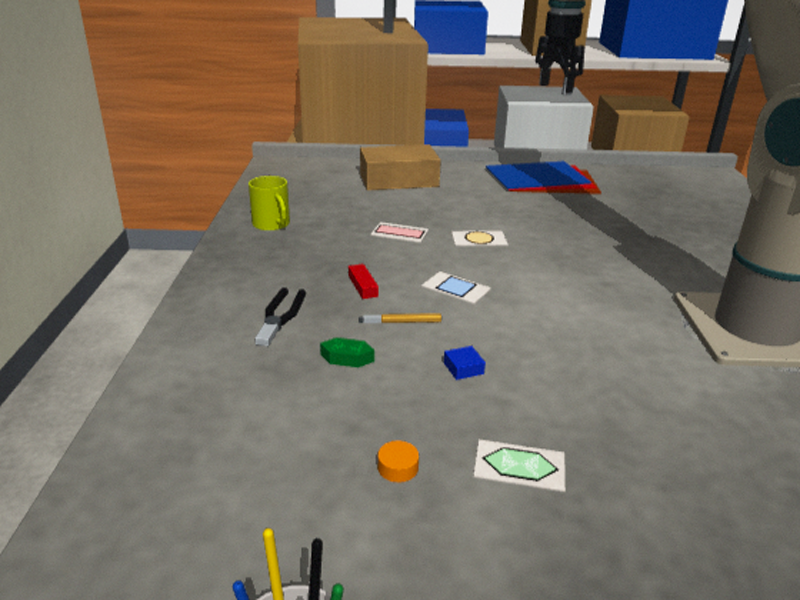

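The top picture (800x600) shows the roundel at (152,333), square at (289,391), hexagon at (300,279) and strip at (445,281). The cards are hexagon (159,432), square (451,389), strip (596,318) and circle (591,425). The cutter spans (369,287) to (375,370) and the pliers are at (350,202). The side picture agrees. I'll fit the known outlines to colour masks.

```bash
cat >vis.py <<'E'
import cv2,numpy as np
from scipy.optimize import minimize
from cell import viewer
S=4
def rect(a,b): return np.array([[-a,-b],[a,-b],[a,b],[-a,b]])/2.
t=np.linspace(0,2*np.pi,40)
SH={'roundel':25*np.c_[np.cos(t),np.sin(t)],'square':rect(46,46),'strip':rect(90,30),
 'hexagon':np.array([[42,0],[22,20],[-22,20],[-42,0],[-22,-20],[22,-20.]])}
SEED={'roundel':(152,333),'square':(289,391),'strip':(445,281),'hexagon':(300,279)}
CARD={'roundel':(591,425),'square':(451,389),'strip':(596,318),'hexagon':(159,432)}
HUE={'roundel':(8,22),'square':(105,130),'strip':(170,8),'hexagon':(45,85)}
M=viewer.camera_model('top');K,R,T=(np.array(M[k],float) for k in('K','R','t'))
def proj(X): c=X@R.T+T.ravel(); p=c@K.T; return p[:,:2]/p[:,2:]
def ground(px,z):
    d=R.T@np.linalg.solve(K,[*px,1]); C=-R.T@T.ravel(); return (C+d*(z-C[2])/d[2])[:2]
def hull(sh,p,z0,z1):
    c,s=np.cos(p[2]),np.sin(p[2]); xy=sh@np.array([[c,s],[-s,c]])+p[:2]
    return cv2.convexHull(proj(np.r_[np.c_[xy,0*xy[:,0]+z0],np.c_[xy,0*xy[:,0]+z1]]).astype(np.float32))[:,0]
def fit(mask,sh,seed,z0,z1):
    m=cv2.resize(mask,None,fx=S,fy=S,interpolation=cv2.INTER_LINEAR)>127
    def cost(p):
        im=np.zeros(m.shape,np.uint8); h=(hull(sh,p,z0,z1)+.5)*S-.5
        cv2.fillPoly(im,[np.round(h*16).astype(np.int32)],1,shift=4)
        return 1-(m&(im>0)).sum()/(m|(im>0)).sum()
    g=ground(seed,z1); best=None
    for a in np.arange(6)*np.pi/6:
        r=minimize(cost,[*g,a],method='Nelder-Mead',options=dict(initial_simplex=[[*g,a],[g[0]+8,g[1],a],[g[0],g[1]+8,a],[*g,a+.3]],xatol=.05,fatol=1e-5))
        if best is None or r.fun<best.fun: best=r
    return best
def comp(mask,seed=None):
    n,l,s,c=cv2.connectedComponentsWithStats(mask)
    i=1+np.argmin([np.hypot(*(c[j]-seed))-(1e3 if s[j,4]>100 else 0) for j in range(1,n)])
    o=np.uint8(l==i)*255; k,_=cv2.findContours(o,cv2.RETR_EXTERNAL,cv2.CHAIN_APPROX_NONE); cv2.drawContours(o,k,-1,255,-1); return o
def glass(im,n,seed,z0=0):
    h=cv2.cvtColor(im,cv2.COLOR_RGB2HSV); a,b=HUE[n]; H=h[...,0]
    k=((H>=a)&(H<=b)) if a<b else ((H>=a)|(H<=b))
    m=comp(np.uint8(k&(h[...,1]>140)&(h[...,2]>45))*255,seed)
    return fit(m,SH[n],seed,z0,z0+22)
def card(im,n,seed):
    m=comp(np.uint8(im.max(2)>185)*255,seed); return fit(m,rect(108,66),seed,0,2)
E
python3 - <<'E'
from vis import *
im=viewer.get_image('top'); o=cv2.resize(im[:,:,::-1],None,fx=4,fy=4,interpolation=cv2.INTER_CUBIC)
for f,D,sh,z in((glass,SEED,None,22),(card,CARD,rect(108,66),2)):
    for n in D:
        r=f(im,n,np.array(D[n])*.7); print(f.__name__,n,np.round(r.x[:2],1),'deg',round(np.degrees(r.x[2])%180,1),'cost',round(r.fun,3))
        cv2.polylines(o,[np.round((hull(SH[n] if sh is None else sh,r.x,0,z)+.5)*4-.5).astype(int)],True,(255,0,255),1)
cv2.imwrite('pics/fit.png',cv2.resize(o[650:1350,300:1850],(800,361),interpolation=cv2.INTER_AREA))
E
```

```text
glass roundel [583.8 340.1] deg 92.8 cost 0.104
glass square [489.7 130.5] deg 23.2 cost 0.1
glass strip [ 655.8 -113.1] deg 111.8 cost 0.101
glass hexagon [663.9 112.5] deg 171.6 cost 0.145
card roundel [ 450.6 -317.3] deg 28.0 cost 0.7
card square [ 493.1 -114.3] deg 38.4 cost 0.671
card strip [ 595.1 -346.1] deg 150.0 cost 0.585
card hexagon [443.8 329.1] deg 147.8 cost 0.619
```

View pics/fit.png

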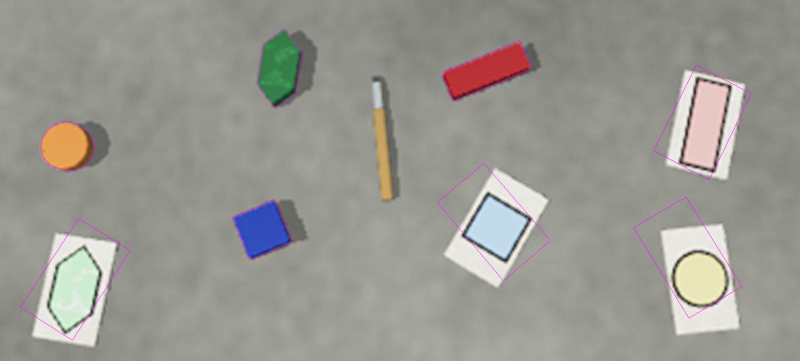

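The glass fits match. For the cards, the mask took only the part inside the black line, so I'll close the mask first.

```bash
sed -i 's/m=comp(np.uint8(im.max(2)>185)\*255,seed); return/m=comp(cv2.morphologyEx(np.uint8(im.max(2)>170)*255,cv2.MORPH_CLOSE,np.ones((7,7),np.uint8)),seed); return/' vis.py
python3 - <<'E'
from vis import *
im=viewer.get_image('top'); o=cv2.resize(im[:,:,::-1],None,fx=4,fy=4,interpolation=cv2.INTER_CUBIC)
D=CARD
for n in D:
    r=card(im,n,np.array(D[n])*.7); print(n,np.round(r.x[:2],1),'deg',round(np.degrees(r.x[2])%180,1),'cost',round(r.fun,3))
    for h in(hull(rect(108,66),r.x,0,2),hull(SH[n],r.x,2,2)): cv2.polylines(o,[np.round((h+.5)*4-.5).astype(int)],True,(255,0,255),1)
cv2.imwrite('pics/fit2.png',cv2.resize(o[650:1350,300:1850],(800,361),interpolation=cv2.INTER_AREA))
E
```

```text
roundel [ 427.  -328.4] deg 4.3 cost 0.033
square [ 486.4 -116.8] deg 147.7 cost 0.031
strip [ 592.3 -348.7] deg 164.5 cost 0.028
hexagon [432.7 330.1] deg 169.6 cost 0.025
```

View pics/fit2.png

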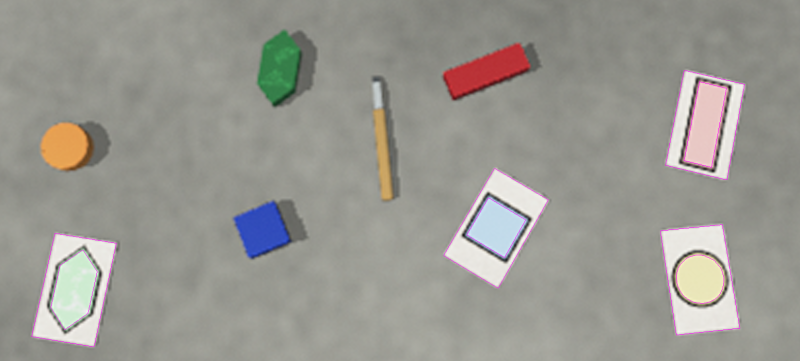

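The outlines now match the cards. Strip first: travel to above it in two calls.

```bash
cat >to.py <<'E'
import sys,numpy as np
from cell import monitor
o=monitor.get_obs(); g=[float(a) for a in sys.argv[1:5]]
dy=g[3]-np.degrees(o['eef_rot'][2]); dy=(dy+180)%360-180
print('t',round(float(o['t']),1),'pos',np.round(o['ee_pos'],1),'rot',np.round(np.degrees(o['eef_rot']),1),'d',np.round((np.array(g[:3])-o['ee_pos'])/40,3),'turn',round(dy/6,2),'wf',np.round(o['wrist_force'],1),'op',round(85.4*float(o['opening']),1))
E
R='[85,[5,6,-1.7],[0,0,7.4]]'
python3 -m inch '{"deltas":[[85,[5,6,-1.7],[0,0,7.4]],[85,[5,6,-1.7],[0,0,7.4]],[85,[5,6,-1.7],[0,0,7.4]],[85,[5,6,-1.7],[0,0,7.4]],[85,[5,6,-1.7],[0,0,7.4]],[85,[5,6,-1.7],[0,0,7.4]],[85,[5,6,-1.7],[0,0,7.4]],[85,[5,6,-1.7],[0,0,7.4]]]}' 40
python3 to.py 655.8 -113.1 100 111.8
```

```text
t: 1.0
ee_pos: [458.2, -353.2, 162.6]
eef_rot: [-3.141, -0.003, 1.186]
wrist_force: [-0.4, 0.2, -0.4]
opening: 0.996
grip_force: 0.0
t 1.0 pos [ 458.2 -353.2  162.6] rot [-180.    -0.2   67.9] d [ 4.94   6.003 -1.564] turn 7.31 wf [-0.4  0.2 -0.4] op 85.1
```

```bash

python3 -m inch '{"deltas":[[85,[5,6.0,-1.56],[0,0,7.3]],[85,[5,6.0,-1.56],[0,0,7.3]],[85,[5,6.0,-1.56],[0,0,7.3]],[85,[5,6.0,-1.56],[0,0,7.3]],[85,[5,6.0,-1.56],[0,0,7.3]],[85,[5,6.0,-1.56],[0,0,7.3]],[85,[5,6.0,-1.56],[0,0,7.3]],[85,[5,6.0,-1.56],[0,0,7.3]]]}'
python3 to.py 655.8 -113.1 2 111.8
```

```text
t: 1.8
ee_pos: [656.6, -114.8, 100.1]
eef_rot: [3.141, -0.002, 1.947]
wrist_force: [-0.8, 0.1, -0.6]
opening: 0.997
grip_force: 0.0
t 1.8 pos [ 656.6 -114.8  100.1] rot [ 1.800e+02 -1.000e-01  1.115e+02] d [-0.02   0.043 -2.453] turn 0.04 wf [-0.8  0.1 -0.6] op 85.1
```

```bash

python3 -m inch '{"deltas":[[85,[-0.02,0.03,-0.6],[0,0,0]],[85,[-0.02,0.03,-1.2],[0,0,0]],[85,[-0.02,0.03,-1.7],[0,0,0]],[85,[-0.02,0.03,-2.1],[0,0,0]],[85,[-0.02,0.03,-2.35],[0,0,0]],[85,[-0.02,0.03,-2.45],[0,0,0]],[85,[-0.02,0.03,-2.45],[0,0,0]]]}'
python3 to.py 655.8 -113.1 2 111.8
python3 - <<'E'
from vis import *
cv2.imwrite('pics/g1.png',np.hstack([cv2.resize(viewer.get_image('side')[130:250,190:340,::-1],(750,600),interpolation=3)]))
E
```

```text
t: 2.5
ee_pos: [654.5, -117.1, 2.9]
eef_rot: [-3.141, 0.0, 1.943]
wrist_force: [-0.2, 0.9, -0.3]
opening: 0.999
grip_force: 0.0
t 2.5 pos [ 654.5 -117.1    2.9] rot [-180.     0.   111.3] d [ 0.033  0.101 -0.022] turn 0.08 wf [-0.2  0.9 -0.3] op 85.3
```

View pics/g1.png

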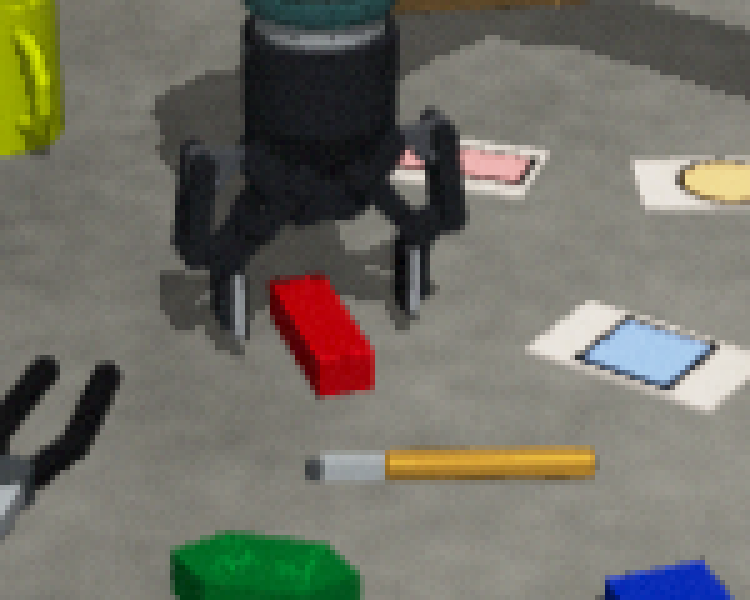

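The fingers straddle the red strip: tips at (240,350) and (410,315), strip centre about (322,335), so it is centred. Close and lift.

```bash

python3 -m inch '{"deltas":[[15,[0.03,0.08,0],[0,0,0]],[15,[0.03,0.08,0],[0,0,0]],[15,[0.03,0.08,0],[0,0,0]],[15,[0.03,0.08,0],[0,0,0]],[15,[0.03,0.08,0],[0,0,0]],[15,[0.03,0.08,0],[0,0,0]],[15,[0.03,0.08,0],[0,0,0]],[15,[0.03,0.08,0],[0,0,0]]]}' 50
python3 -m inch '{"deltas":[[15,[0,0,0.2],[0,0,0]],[15,[0,0,0.6],[0,0,0]],[15,[0,0,1.2],[0,0,0]],[15,[0,0,1.8],[0,0,0]],[15,[0,0,2],[0,0,0]],[15,[0,0,2],[0,0,0]]]}'
python3 to.py 592.3 -348.7 80 164.5
```

```text
t: 3.35
ee_pos: [656.4, -113.4, 3.5]
eef_rot: [3.141, 0.001, 1.943]
wrist_force: [-0.5, -0.1, 5.6]
opening: 0.338
grip_force: 51.9
t: 3.95
ee_pos: [656.8, -113.5, 84.7]
eef_rot: [3.139, 0.001, 1.943]
wrist_force: [0.1, 1.3, -1.0]
opening: 0.338
grip_force: 51.2
t 4.0 pos [ 656.8 -113.5   84.7] rot [1.798e+02 1.000e-01 1.113e+02] d [-1.613 -5.879 -0.118] turn 8.86 wf [ 0.1  1.3 -1. ] op 28.9
```

```bash

python3 -m inch '{"deltas":[[15,[-0.2,-0.8,0],[0,0,1.2]],[15,[-0.45,-1.65,0],[0,0,2.5]],[15,[-0.7,-2.5,0],[0,0,3.8]],[15,[-0.95,-3.4,0],[0,0,5.1]],[15,[-1.2,-4.3,0],[0,0,6.5]],[15,[-1.4,-5.1,0],[0,0,7.8]],[15,[-1.6,-5.85,0],[0,0,8.8]],[15,[-1.61,-5.88,0],[0,0,8.86]]]}'
python3 -m inch '{"deltas":[[15,[0,0,0],[0,0,0]],[15,[0,0,0],[0,0,0]]]}'
python3 to.py 592.3 -348.7 5.5 164.5
python3 - <<'E'
from vis import *
cv2.imwrite('pics/g2.png',np.hstack([cv2.resize(viewer.get_image('side')[100:220,230:380,::-1],(750,600),interpolation=3)]))
E
```

```text
t: 4.75
ee_pos: [587.2, -355.7, 80.5]
eef_rot: [-3.138, -0.004, 2.864]
wrist_force: [-0.8, 0.5, -0.8]
opening: 0.336
grip_force: 51.1
t: 4.95
ee_pos: [591.6, -346.4, 82.2]
eef_rot: [3.14, -0.001, 2.872]
wrist_force: [1.1, -0.1, -1.0]
opening: 0.339
grip_force: 51.1
t 5.0 pos [ 591.6 -346.4   82.2] rot [ 1.799e+02 -1.000e-01  1.645e+02] d [ 0.017 -0.058 -1.917] turn -0.01 wf [ 1.1 -0.1 -1. ] op 29.0
```

View pics/g2.png

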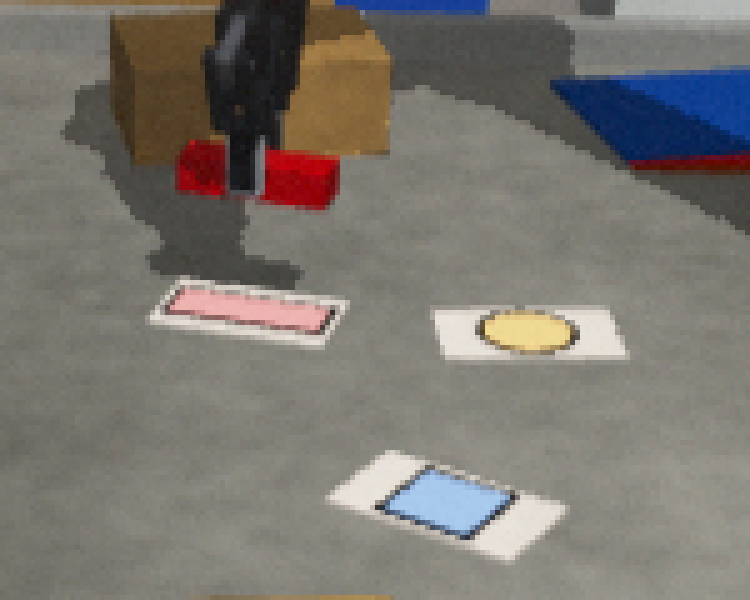

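The strip is held level, spanning x 178 to 338. Allowing for the near finger's offset, it is within about 2 mm of the tool centre. The card is below at (250,312), so I'll lower it.

```bash

python3 -m inch '{"deltas":[[15,[0.02,-0.03,-0.5],[0,0,0]],[15,[0.02,-0.03,-1.0],[0,0,0]],[15,[0.02,-0.03,-1.4],[0,0,0]],[15,[0.02,-0.03,-1.65],[0,0,0]],[15,[0.02,-0.03,-1.8],[0,0,0]],[15,[0.02,-0.03,-1.88],[0,0,0]],[15,[0.02,-0.03,-1.92],[0,0,0]],[15,[0.02,-0.03,-1.92],[0,0,0]]]}'
python3 to.py 592.3 -348.7 5.5 164.5
```

```text
t: 5.8
ee_pos: [592.6, -349.8, 6.5]
eef_rot: [-3.142, 0.001, 2.871]
wrist_force: [0.3, 0.2, -1.9]
opening: 0.34
grip_force: 51.1
t 5.8 pos [ 592.6 -349.8    6.5] rot [-180.     0.   164.5] d [-0.007  0.029 -0.026] turn 0.0 wf [ 0.3  0.2 -1.9] op 29.0
```

```bash

python3 -m inch '{"deltas":[[15,[0,0.01,-0.03],[0,0,0]],[15,[0,0.01,-0.04],[0,0,0]],[15,[0,0.01,-0.04],[0,0,0]]]}'
python3 -m inch '{"deltas":[[32,[0,0,0],[0,0,0]],[36,[0,0,0],[0,0,0]],[50,[0,0,0],[0,0,0]],[70,[0,0,0],[0,0,0]],[85,[0,0,0],[0,0,0]],[85,[0,0,0],[0,0,0]],[85,[0,0,0.5],[0,0,0]],[85,[0,0,1.5],[0,0,0]]]}'
python3 to.py 489.7 130.5 80 113.2
```

```text
t: 6.1
ee_pos: [592.7, -349.7, 5.6]
eef_rot: [-3.141, 0.001, 2.871]
wrist_force: [-0.5, 0.1, 3.9]
opening: 0.336
grip_force: 51.7
t: 6.9
ee_pos: [590.0, -348.4, 63.0]
eef_rot: [3.14, -0.006, 2.871]
wrist_force: [0.6, -1.5, -0.6]
opening: 0.996
grip_force: 0.0
t 6.9 pos [ 590.  -348.4   63. ] rot [179.9  -0.3 164.5] d [-2.506 11.973  0.424] turn -8.55 wf [ 0.6 -1.5 -0.6] op 85.1
```

```bash

python3 -m inch '{"deltas":[[85,[-1.25,6,0.4],[0,0,-4.3]],[85,[-1.25,6,0.4],[0,0,-4.3]],[85,[-1.25,6,0.4],[0,0,-4.3]],[85,[-1.25,6,0.4],[0,0,-4.3]],[85,[-1.25,6,0.4],[0,0,-4.3]],[85,[-1.25,6,0.4],[0,0,-4.3]],[85,[-1.25,6,0.4],[0,0,-4.3]]]}'
python3 -m inch '{"deltas":[[85,[-1.25,6,0],[0,0,-4.25]],[85,[-1.25,6,0],[0,0,-4.25]],[85,[-1.25,6,0],[0,0,-4.25]],[85,[-1.25,6,0],[0,0,-4.25]],[85,[-1.25,6,0],[0,0,-4.25]],[85,[-1.25,6,0],[0,0,-4.25]],[85,[-1.25,6,0],[0,0,-4.25]],[85,[-1.25,6,0],[0,0,-4.25]]]}'
python3 to.py 489.7 130.5 2 113.2
python3 - <<'E'
from vis import *
r=glass(viewer.get_image('top'),'strip',np.array([417,223.]),2);print(np.round(r.x[:2],1),np.degrees(r.x[2])%180,r.fun)
E
```

```text
t: 7.6
ee_pos: [543.1, -108.0, 82.1]
eef_rot: [3.141, 0.002, 2.424]
wrist_force: [0.2, -0.6, -0.1]
opening: 0.992
grip_force: 0.0
t: 8.4
ee_pos: [493.3, 128.2, 80.7]
eef_rot: [3.142, 0.001, 1.972]
wrist_force: [-0.3, -0.7, -0.2]
opening: 0.997
grip_force: 0.0
t 8.4 pos [493.3 128.2  80.7] rot [1.80e+02 1.00e-01 1.13e+02] d [-0.09   0.057 -1.967] turn 0.03 wf [-0.3 -0.7 -0.2] op 85.2
[ 589.8 -349.1] 163.93540820592125 0.11080761176363474
```

Strip placed within about 2.5 mm and 1°. Now the square.

```bash

python3 -m inch '{"deltas":[[85,[-0.09,0.05,-0.6],[0,0,0]],[85,[-0.09,0.05,-1.2],[0,0,0]],[85,[-0.09,0.05,-1.6],[0,0,0]],[85,[-0.09,0.05,-1.85],[0,0,0]],[85,[-0.09,0.05,-1.96],[0,0,0]],[85,[-0.09,0.05,-1.96],[0,0,0]],[85,[-0.09,0.05,-1.96],[0,0,0]]]}'
python3 to.py 489.7 130.5 2 113.2
python3 -m inch '{"deltas":[[30,[0,0,0],[0,0,0]],[30,[0,0,0],[0,0,0]],[30,[0,0,0],[0,0,0]],[30,[0,0,0],[0,0,0]],[30,[0,0,0],[0,0,0]],[30,[0,0,0],[0,0,0]],[30,[0,0,0],[0,0,0]],[30,[0,0,0],[0,0,0]]]}'
python3 to.py 489.7 130.5 2 113.2
```

```text
t: 9.15
ee_pos: [489.2, 132.5, 2.6]
eef_rot: [3.141, 0.0, 1.975]
wrist_force: [0.1, -0.6, 0.1]
opening: 0.999
grip_force: 0.0
t 9.2 pos [489.2 132.5   2.6] rot [179.9   0.  113.2] d [ 0.013 -0.049 -0.016] turn 0.01 wf [ 0.1 -0.6  0.1] op 85.3
t: 9.95
ee_pos: [488.9, 132.8, 2.8]
eef_rot: [3.141, 0.0, 1.976]
wrist_force: [-0.1, 0.1, 5.6]
opening: 0.527
grip_force: 50.8
t 9.9 pos [488.9 132.8   2.8] rot [180.    0.  113.2] d [ 0.021 -0.056 -0.021] turn 0.0 wf [-0.1  0.1  5.6] op 45.0
```

```bash

python3 -m inch '{"deltas":[[30,[0,0,0.2],[0,0,0]],[30,[0,0,0.7],[0,0,0]],[30,[0,0,1.4],[0,0,0]],[30,[0,0,1.9],[0,0,0]],[30,[0,-0.3,2],[0,0,0.5]],[30,[0,-1,2],[0,0,1.2]],[30,[0,-1.9,2],[0,0,2]]]}'
python3 to.py 486.4 -116.8 82 147.7
```

```text
t: 10.65
ee_pos: [489.0, 57.7, 83.1]
eef_rot: [3.139, 0.0, 2.192]
wrist_force: [0.2, -0.2, -1.3]
opening: 0.525
grip_force: 51.7
t 10.7 pos [489.   57.7  83.1] rot [179.9   0.  125.6] d [-0.066 -4.362 -0.027] turn 3.68 wf [ 0.2 -0.2 -1.3] op 44.8
```

```bash

python3 -m inch '{"deltas":[[30,[-0.02,-0.9,0],[0,0,0.8]],[30,[-0.03,-1.8,0],[0,0,1.6]],[30,[-0.04,-2.7,0],[0,0,2.4]],[30,[-0.05,-3.5,0],[0,0,3.2]],[30,[-0.06,-4.1,0],[0,0,3.6]],[30,[-0.06,-4.34,0],[0,0,3.68]],[30,[-0.06,-4.34,0],[0,0,3.68]],[30,[-0.06,-4.34,0],[0,0,3.68]]]}'
python3 to.py 486.4 -116.8 5 147.7
```

```text
t: 11.45
ee_pos: [486.5, -115.4, 82.4]
eef_rot: [3.14, -0.0, 2.571]
wrist_force: [0.8, 0.8, -0.6]
opening: 0.527
grip_force: 51.6
t 11.4 pos [ 486.5 -115.4   82.4] rot [179.9  -0.  147.3] d [-0.002 -0.036 -1.934] turn 0.06 wf [ 0.8  0.8 -0.6] op 45.0
```

```bash

python3 -m inch '{"deltas":[[30,[0,-0.02,-0.5],[0,0,0.06]],[30,[0,-0.02,-1.0],[0,0,0.06]],[30,[0,-0.02,-1.4],[0,0,0.06]],[30,[0,-0.02,-1.65],[0,0,0.06]],[30,[0,-0.02,-1.8],[0,0,0.06]],[30,[0,-0.02,-1.89],[0,0,0.06]],[30,[0,-0.02,-1.94],[0,0,0.06]],[30,[0,-0.02,-1.95],[0,0,0.06]]]}'
python3 -m inch '{"deltas":[[30,[0,0,0],[0,0,0]]]}'
```

```text
t: 12.25
ee_pos: [486.5, -117.3, 4.8]
eef_rot: [3.141, 0.001, 2.577]
wrist_force: [-1.3, 1.1, 6.3]
opening: 0.524
grip_force: 52.4
t: 12.35
ee_pos: [486.6, -117.3, 4.9]
eef_rot: [3.141, 0.001, 2.577]
wrist_force: [-0.4, 1.7, 2.8]
opening: 0.521
grip_force: 52.1
```

Contact is felt. Release, rise and go to the hexagon.

```bash

python3 -m inch '{"deltas":[[48,[0,0,0],[0,0,0]],[54,[0,0,0],[0,0,0]],[70,[0,0,0],[0,0,0]],[85,[0,0,0],[0,0,0]],[85,[0,0,0],[0,0,0]],[85,[0,0,0.5],[0,0,0]],[85,[0,0,1.5],[0,0,0]],[85,[0,0,2],[0,0,0]]]}'
python3 -m inch '{"deltas":[[85,[4.45,5.75,0],[0,0,4]],[85,[4.45,5.75,0],[0,0,4]],[85,[4.45,5.75,0],[0,0,4]],[85,[4.45,5.75,0],[0,0,4]],[85,[4.45,5.75,0],[0,0,4]],[85,[4.45,5.75,0],[0,0,4]],[85,[4.45,5.75,0],[0,0,4]],[85,[4.45,5.75,0],[0,0,4]]]}'
python3 to.py 663.9 112.5 2 171.6
python3 - <<'E'
from vis import *
r=glass(viewer.get_image('top'),'square',np.array([316,272.]),2);print(np.round(r.x[:2],1),np.degrees(r.x[2])%90,r.fun)
E
```

```text
t: 13.15
ee_pos: [487.0, -117.6, 86.1]
eef_rot: [3.141, 0.002, 2.577]
wrist_force: [0.7, 0.5, -0.3]
opening: 0.997
grip_force: 0.0
t: 13.95
ee_pos: [663.7, 113.2, 83.5]
eef_rot: [-3.141, -0.001, 2.997]
wrist_force: [-0.4, 0.3, -0.1]
opening: 0.996
grip_force: 0.0
t 13.9 pos [663.7 113.2  83.5] rot [-1.800e+02 -1.000e-01  1.717e+02] d [ 0.005 -0.018 -2.037] turn -0.02 wf [-0.4  0.3 -0.1] op 85.1
[ 485.3 -117. ] 0.0 1.0
```

The square fit failed, probably because the arm blocks the top view, so I'll check it later. Pick the hexagon.

```bash

python3 -m inch '{"deltas":[[85,[0,0,-0.6],[0,0,0]],[85,[0,0,-1.2],[0,0,0]],[85,[0,0,-1.6],[0,0,0]],[85,[0,0,-1.9],[0,0,0]],[85,[0,0,-2.03],[0,0,0]],[85,[0,0,-2.03],[0,0,0]],[85,[0,0,-2.03],[0,0,0]]]}'
python3 to.py 663.9 112.5 2 171.6
python3 -m inch '{"deltas":[[25,[0,0,0],[0,0,0]],[25,[0,0,0],[0,0,0]],[25,[0,0,0],[0,0,0]],[25,[0,0,0],[0,0,0]],[25,[0,0,0],[0,0,0]],[25,[0,0,0],[0,0,0]],[25,[0,0,0],[0,0,0]],[25,[0,0,0],[0,0,0]]]}'
python3 to.py 663.9 112.5 2 171.6
```

```text
t: 14.7
ee_pos: [664.8, 112.5, 3.7]
eef_rot: [3.141, 0.001, 2.996]
wrist_force: [0.2, 0.3, -0.3]
opening: 0.996
grip_force: 0.0
t 14.7 pos [664.8 112.5   3.7] rot [1.800e+02 1.000e-01 1.716e+02] d [-0.022  0.    -0.042] turn -0.01 wf [ 0.2  0.3 -0.3] op 85.0
t: 15.5
ee_pos: [664.8, 112.6, 3.7]
eef_rot: [3.141, 0.001, 2.996]
wrist_force: [-0.9, -0.7, 6.1]
opening: 0.452
grip_force: 52.9
t 15.5 pos [664.8 112.6   3.7] rot [1.800e+02 1.000e-01 1.716e+02] d [-0.023 -0.002 -0.041] turn -0.01 wf [-0.9 -0.7  6.1] op 38.6
```

```bash

python3 -m inch '{"deltas":[[25,[0,0,0.2],[0,0,0]],[25,[0,0,0.7],[0,0,0]],[25,[0,0,1.4],[0,0,0]],[25,[0,0,1.9],[0,0,0]],[25,[-0.3,0.28,2],[0,0,-0.1]],[25,[-0.9,0.85,2],[0,0,-0.3]],[25,[-1.6,1.5,2],[0,0,-0.33]]]}'
python3 -m inch '{"deltas":[[25,[-0.7,0.65,0],[0,0,0]],[25,[-1.4,1.3,0],[0,0,0]],[25,[-2.1,1.95,0],[0,0,0]],[25,[-2.8,2.6,0],[0,0,0]],[25,[-3.4,3.2,0],[0,0,0]],[25,[-3.9,3.7,0],[0,0,0]],[25,[-4.2,3.94,0],[0,0,0]],[25,[-4.2,3.94,0],[0,0,0]]]}'
python3 to.py 432.7 330.1 6 169.6
python3 - <<'E'
from vis import *
im=viewer.get_image('top')
cv2.imwrite('pics/g3.png',cv2.resize(im[200:370,50:350,::-1],(800,453),interpolation=3))
E
```

```text
t: 16.2
ee_pos: [600.7, 171.7, 84.4]
eef_rot: [3.141, 0.002, 2.957]
wrist_force: [-0.7, 0.9, -2.2]
opening: 0.456
grip_force: 52.2
t: 17.0
ee_pos: [430.5, 331.8, 83.9]
eef_rot: [3.14, -0.0, 2.965]
wrist_force: [-0.1, 0.7, -2.0]
opening: 0.453
grip_force: 52.2
t 17.0 pos [430.5 331.8  83.9] rot [179.9  -0.  169.9] d [ 0.054 -0.043 -1.948] turn -0.05 wf [-0.1  0.7 -2. ] op 38.7
```

View pics/g3.png

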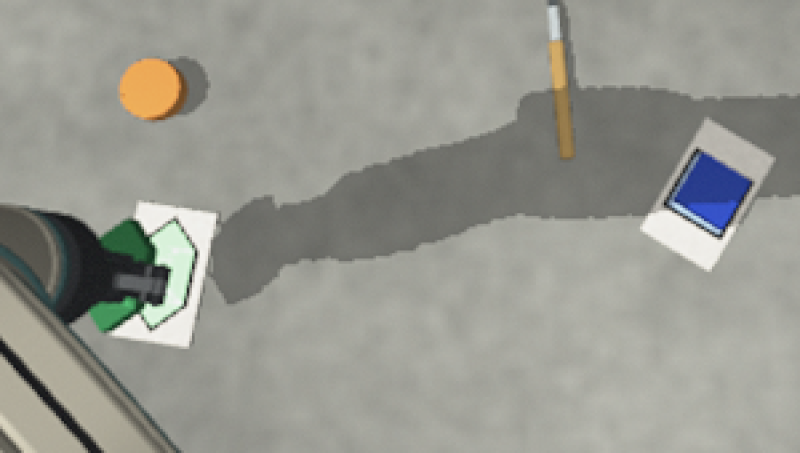

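The square lies in its outline at (710,192), the cutter is unmoved, and the hexagon is held above its card at (165,275). Lower it.

```bash

python3 -m inch '{"deltas":[[25,[0.05,-0.03,-0.5],[0,0,-0.05]],[25,[0.05,-0.03,-1.0],[0,0,-0.05]],[25,[0.05,-0.03,-1.4],[0,0,-0.05]],[25,[0.05,-0.03,-1.65],[0,0,-0.05]],[25,[0.05,-0.03,-1.8],[0,0,-0.05]],[25,[0.05,-0.03,-1.89],[0,0,-0.05]],[25,[0.05,-0.03,-1.94],[0,0,-0.05]],[25,[0.05,-0.03,-1.96],[0,0,-0.05]]]}'
python3 -m inch '{"deltas":[[25,[0,0,0],[0,0,0]]]}'
```

```text
t: 17.85
ee_pos: [434.7, 328.5, 5.6]
eef_rot: [-3.141, 0.001, 2.955]
wrist_force: [-2.4, -2.5, 12.0]
opening: 0.453
grip_force: 53.8
t: 17.95
ee_pos: [434.7, 328.5, 5.6]
eef_rot: [3.142, 0.001, 2.955]
wrist_force: [-1.2, -1.5, 5.1]
opening: 0.451
grip_force: 52.8
```

```bash

python3 -m inch '{"deltas":[[42,[0,0,0],[0,0,0]],[48,[0,0,0],[0,0,0]],[70,[0,0,0],[0,0,0]],[85,[0,0,0],[0,0,0]],[85,[0,0,0],[0,0,0]],[85,[0,0,0.5],[0,0,0]],[85,[0,0,1.5],[0,0,0]],[85,[0,0,2],[0,0,0]]]}'
python3 -m inch '{"deltas":[[85,[3.73,0.29,0],[0,0,-4]],[85,[3.73,0.29,0],[0,0,-4]],[85,[3.73,0.29,0],[0,0,-4]],[85,[3.73,0.29,0],[0,0,-4]],[85,[3.73,0.29,0],[0,0,-4]],[85,[3.73,0.29,0],[0,0,-4]]]}'
python3 to.py 583.8 340.1 2 145
```

```text
t: 18.75
ee_pos: [434.6, 329.6, 86.6]
eef_rot: [3.139, 0.001, 2.956]
wrist_force: [1.0, 0.2, -0.3]
opening: 0.999
grip_force: 0.0
t: 19.35
ee_pos: [581.4, 340.5, 84.0]
eef_rot: [-3.14, -0.002, 2.539]
wrist_force: [-0.7, -0.0, 0.1]
opening: 0.999
grip_force: 0.0
t 19.4 pos [581.4 340.5  84. ] rot [-1.799e+02 -1.000e-01  1.455e+02] d [ 0.059 -0.01  -2.05 ] turn -0.08 wf [-0.7 -0.   0.1] op 85.3
```

```bash

python3 -m inch '{"deltas":[[85,[0.03,0,-0.6],[0,0,0]],[85,[0.03,0,-1.2],[0,0,0]],[85,[0.03,0,-1.6],[0,0,0]],[85,[0.03,0,-1.9],[0,0,0]],[85,[0.03,0,-2.04],[0,0,0]],[85,[0.03,0,-2.04],[0,0,0]],[85,[0.03,0,-2.04],[0,0,0]]]}'
python3 -m inch '{"deltas":[[35,[0,0,0],[0,0,0]],[35,[0,0,0],[0,0,0]],[35,[0,0,0],[0,0,0]],[35,[0,0,0],[0,0,0]],[35,[0,0,0],[0,0,0]],[35,[0,0,0],[0,0,0]],[35,[0,0,0],[0,0,0]]]}'
python3 -m inch '{"deltas":[[35,[0,0,0.2],[0,0,0]],[35,[0,0,0.7],[0,0,0]],[35,[0,0,1.4],[0,0,0]],[35,[0,0,1.9],[0,0,0]],[35,[0,0,2],[0,0,0]],[35,[0,0,2],[0,0,0]]]}'
python3 to.py 427 -328.4 84 145
python3 - <<'E'
from vis import *
im=viewer.get_image('side')
cv2.imwrite('pics/g4.png',cv2.resize(im[180:400,200:420,::-1],(600,600),interpolation=3))
E
```

```text
t: 20.05
ee_pos: [585.0, 340.8, 3.7]
eef_rot: [3.14, 0.0, 2.537]
wrist_force: [0.9, 0.0, -0.3]
opening: 0.997
grip_force: 0.0
t: 20.75
ee_pos: [585.2, 340.7, 4.0]
eef_rot: [3.14, 0.001, 2.537]
wrist_force: [-0.1, -0.4, 6.4]
opening: 0.56
grip_force: 52.0
t: 21.35
ee_pos: [584.8, 340.2, 83.4]
eef_rot: [3.141, 0.0, 2.537]
wrist_force: [-0.5, -0.2, -2.3]
opening: 0.56
grip_force: 51.8
t 21.4 pos [584.8 340.2  83.4] rot [180.    0.  145.3] d [-3.9460e+00 -1.6716e+01  1.6000e-02] turn -0.06 wf [-0.5 -0.2 -2.3] op 47.8
```

View pics/g4.png

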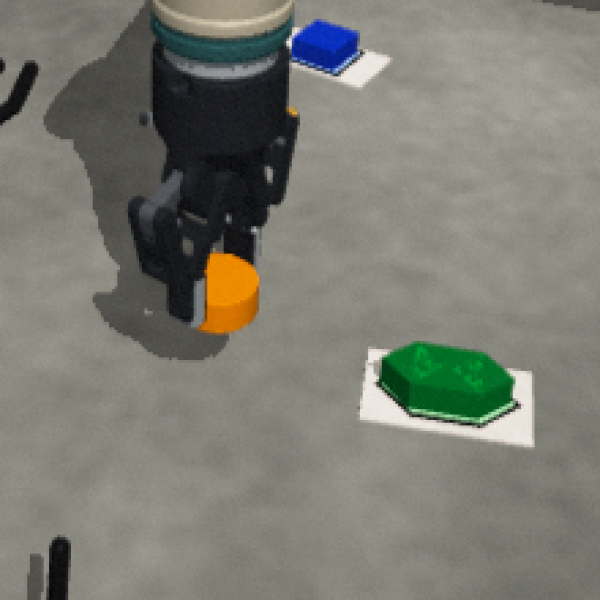

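The roundel is held level at (228,290), and the hexagon sits in its outline at (448,380). Carry the roundel over.

```bash

python3 -m inch '{"deltas":[[35,[-0.15,-0.6,0],[0,0,0]],[35,[-0.38,-1.6,0],[0,0,0]],[35,[-0.6,-2.6,0],[0,0,0]],[35,[-0.85,-3.6,0],[0,0,0]],[35,[-1.1,-4.6,0],[0,0,0]],[35,[-1.3,-5.6,0],[0,0,0]],[35,[-1.55,-6.6,0],[0,0,0]],[35,[-1.8,-7.6,0],[0,0,0]]]}'
python3 -m inch '{"deltas":[[35,[-0.24,-1,0],[0,0,0]],[35,[-0.47,-2,0],[0,0,0]],[35,[-0.7,-3,0],[0,0,0]],[35,[-0.95,-4,0],[0,0,0]],[35,[-1.2,-5,0],[0,0,0]],[35,[-1.4,-6,0],[0,0,0]],[35,[-1.65,-7,0],[0,0,0]],[35,[-1.8,-7.6,0],[0,0,0]]]}'
python3 to.py 427 -328.4 84 145
```

```text
t: 22.2
ee_pos: [511.1, 34.6, 81.7]
eef_rot: [-3.14, -0.002, 2.537]
wrist_force: [0.2, -1.0, -0.6]
opening: 0.566
grip_force: 51.8
t: 23.0
ee_pos: [437.9, -271.1, 81.4]
eef_rot: [-3.14, -0.003, 2.533]
wrist_force: [0.6, 0.6, -1.9]
opening: 0.564
grip_force: 51.9
t 23.0 pos [ 437.9 -271.1   81.4] rot [-179.9   -0.2  145.1] d [-0.273 -1.431  0.065] turn -0.02 wf [ 0.6  0.6 -1.9] op 48.2
```

```bash

python3 -m inch '{"deltas":[[35,[-0.2,-0.8,0],[0,0,0]],[35,[-0.3,-1.3,0],[0,0,0]],[35,[-0.34,-1.5,0],[0,0,0]],[35,[-0.34,-1.5,0],[0,0,0]],[35,[-0.34,-1.5,0],[0,0,0]],[35,[-0.34,-1.5,0],[0,0,0]]]}'
python3 to.py 427 -328.4 5.5 145
```

```text
t: 23.6
ee_pos: [427.6, -325.8, 82.8]
eef_rot: [3.141, -0.001, 2.54]
wrist_force: [0.2, -0.6, -1.5]
opening: 0.565
grip_force: 51.9
t 23.6 pos [ 427.6 -325.8   82.8] rot [179.9  -0.  145.5] d [-0.015 -0.065 -1.933] turn -0.09 wf [ 0.2 -0.6 -1.5] op 48.3
```

```bash

python3 -m inch '{"deltas":[[35,[-0.01,-0.04,-0.5],[0,0,0]],[35,[-0.01,-0.04,-1.0],[0,0,0]],[35,[-0.01,-0.04,-1.4],[0,0,0]],[35,[-0.01,-0.04,-1.65],[0,0,0]],[35,[-0.01,-0.04,-1.8],[0,0,0]],[35,[-0.01,-0.04,-1.89],[0,0,0]],[35,[-0.01,-0.04,-1.93],[0,0,0]],[35,[-0.01,-0.04,-1.94],[0,0,0]]]}'
python3 -m inch '{"deltas":[[35,[0,0,0],[0,0,0]]]}'
```

```text
t: 24.4
ee_pos: [426.9, -329.1, 5.9]
eef_rot: [3.141, 0.001, 2.537]
wrist_force: [-2.3, 1.5, 4.5]
opening: 0.565
grip_force: 52.2
t: 24.5
ee_pos: [427.0, -329.1, 6.0]
eef_rot: [3.141, 0.001, 2.537]
wrist_force: [-0.5, 1.4, 2.7]
opening: 0.56
grip_force: 52.1
```

Contact. Release, rise and move aside toward the start.

```bash

python3 -m inch '{"deltas":[[52,[0,0,0],[0,0,0]],[58,[0,0,0],[0,0,0]],[70,[0,0,0],[0,0,0]],[85,[0,0,0],[0,0,0]],[85,[0,0,0],[0,0,0]],[85,[0,0,0.5],[0,0,0]],[85,[0,0,1.5],[0,0,0]],[85,[0,0,2.5],[0,0,0]]]}'
python3 -m inch '{"deltas":[[85,[-3.8,-6.2,3],[0,0,-5]],[85,[-3.8,-6.2,3],[0,0,-5]],[85,[-3.8,-6.2,3],[0,0,-5]],[85,[-3.8,-6.2,3],[0,0,-5]],[85,[-3.8,-6.2,3],[0,0,-5]],[85,[-3.8,-6.2,3],[0,0,-5]],[85,[-3.8,-6.2,3],[0,0,-5]],[85,[-3.8,-6.2,3],[0,0,-5]]]}'
python3 - <<'E'
from vis import *
im=viewer.get_image('top')
for n in CARD:
    try:
        r=glass(im,n,np.array(CARD[n])*.7,2);print(n,np.round(r.x[:2],1),round(np.degrees(r.x[2])%180,1),round(r.fun,3))
    except Exception as e: print(n,e)
cv2.imwrite('pics/end.png',np.vstack([cv2.resize(im[150:350,80:460,::-1],(570,300),interpolation=3),cv2.resize(viewer.get_image('side')[140:360,180:560,::-1],(570,300),interpolation=3)]))
E
```

```text
t: 25.3
ee_pos: [426.1, -328.8, 105.9]
eef_rot: [3.141, -0.002, 2.537]
wrist_force: [1.3, -0.2, 0.3]
opening: 1.0
grip_force: 0.0
t: 26.1
ee_pos: [272.3, -579.9, 225.7]
eef_rot: [-3.141, 0.002, 2.008]
wrist_force: [0.4, 0.3, -0.7]
opening: 0.996
grip_force: 0.0
roundel [ 424.9 -328.8] 52.4 0.098
square [ 487.3 -119.8] 146.0 0.071
strip [ 589.2 -348.8] 163.6 0.108
hexagon [434.9 327. ] 167.9 0.572
```

View pics/end.png

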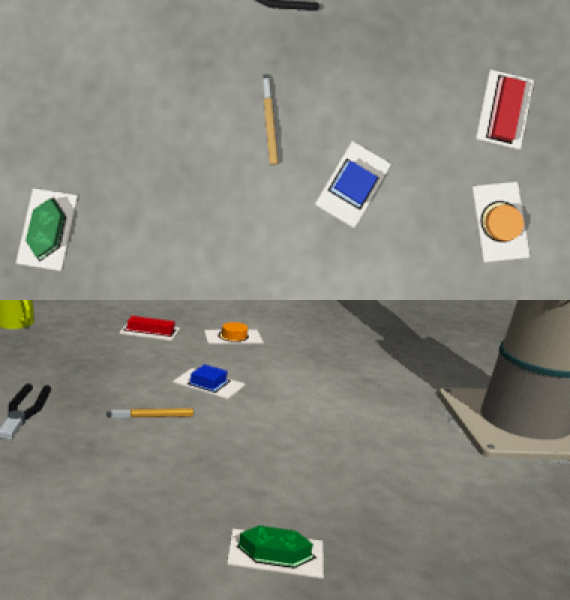

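All four pieces lie within their outlines, with fits within about 4 mm and 2°. The cutter and pliers are where they were. The hexagon's high fit cost comes from the pale green inside its mask, and both views show it centred. Handing in.

```bash
python3 -c "
from cell import manip
print(manip.close_job())"
```

```text
the job is handed in; nothing more can be done
None
```

All four glass pieces are laid flat on their matching cards, each measured within about 4 mm and 2° of its outline; the cutter and pliers look unmoved, and the job was handed in at about 26 s with no verdict returned.

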